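# Clear the breaking plate into the catch pan

## Robot

A 6-joint arm with a two-finger parallel gripper is mounted at the origin on a cart in front of the work surface, level with it; the furniture and walls round the work are solid. World frame = base frame: x ahead of the robot, y to its left, z up, the work surface at z = 0. Lengths are in m, angles in rad, forces in N, time in s.
With the tool pointing down it reaches from about 0.35 to 0.775 m from the base axis. Payload 5.5 kg.
Tool frame: the origin (TCP) lies between the finger pads; the fingertips stand 8 mm ahead of it and the grasp point (between the pads) lies 11 mm behind it; z points along the fingers, y is the line along which they close (so a half turn about z gives the same grasp; the last joint's range is limited). The gripper opens to 85 mm and grips with 20 to 120 N. Pads are 22 mm wide; open, the fingers measure 114 mm over their backs; the gripper's body (76 mm by 85 mm) begins 54 mm behind the grasp point. The pads swing forward as they close: fully open they stand 13 mm farther back than shut.
Start: joints at [-1.354, 0.313, 0.046, 1.304, 0, 1.431], TCP at [0.201, -0.539, 0.239] pointing down, gripper open.
Joint ranges: [-2.76, 2.76], [-0.86, 1.69], [-1.03, 1.26], [-2.2, 2.34], [-1.47, 1.5], [-3.14, 3.14]. Speed limits (rad/s): [2.57, 2.57, 3.14, 3.14, 3.14, 3.14].

## Interface

Orientations are given as a unit quaternion [x, y, z, w].
In Python, from cell import bot gives the robot as it stands.
- The arm moves only by the shell command python3 -m inch 'ROWS' [FORCE]. ROWS is JSON, a list of rows, each a list of 3 entries, a list of its own where there are three numbers: the turn, a rotation vector about the tool's x, y, z in rad, then the shift along the tool's x, y, z in m, then the finger opening in m, from 0 to 0.0854. In form: [[[ax, ay, az], [dx, dy, dz], hand], ...]. A call has 1 to 8 rows; each row shifts and turns the commanded pose from where the row before left it, along the tool's axes as they then stand; what a row does not reach is not made up. A row lasts 1/12 s, in which the tool goes at most 41.7 mm and 7.16 degrees, less where a joint would pass 70% of its speed; a pose out of reach is approached as far as the arm can. A call is refused whole if a number of a shift passes 0.0417 or a number of a turn 0.125, either way. A call with a gripper value outside its range is refused whole. The fingers move at their own pace and stop on an object; FORCE is the grip in N (left out, the last holds). Time passes only in rows, so rows that do not move let the fingers close. It gives the time, the measured TCP pose, the force, the opening and the grip force at its end, in the units of the state.
- bot.sense(): the state, without advancing time (a new reading comes with each control period).
- bot.grab_frame(name): name is "side" or "top" or "wrist"; returns (picture, depth): 480x640x3 uint8, red, green, blue; 480x640 float32, m along the optical axis (not along the pixel's ray), 0 where there is no reading.
- bot.camera_params(name): a dict with "intrinsics" (3x3 intrinsics, pixels), "k1" (the pictures are not rectified: a ray, as slopes to the right and down, at radius r is drawn at 1 + k1 r^2 times it, then the intrinsics apply), "pose" (4x4, takes a point from camera to world coordinates). Camera axes: x right, y up, looking along -z (the intrinsics and any distortion apply to the point x, -y, -z); pixel columns grow to the right and rows downward; lengths in m; the calibration is good to about 2 mm. A picture is of the moment at which its call begins: read the wrist's pose just before it. camera_params takes no time and is no camera call; for the wrist camera it gives the pose at the moment of the call.
- bot.hand_in(): hands the job in; it is judged then, once.
The state is a dict: "time_s": time; "joint_pos": joint angles; "dq": joint speeds; "effort": joint torques, N m; "tool_pos": TCP position; "orientation": TCP orientation; "wrist_force": force on the tool from outside, world axes, zero at the start; "ft_torque": the same for the moment, N m; "opening": finger opening in m; "grip_force": force on a finger pad.
Only numpy, scipy, OpenCV 4.12 (cv2) and the standard library are available. Lean on these libraries where they do the work, as an engineer would, in place of code of your own. Each camera call takes 0.05 s, during which the arm holds its last target. There are 200 camera calls.

## Task

A stone specimen has just been broken and five chips are still on the steel breaking plate. Fold the plate's tailgate down, draw the scraper out of its holder and wipe every chip off the plate into the catch pan with it (do not touch the chips with the gripper), then stand the scraper upright back in its holder, fully home. Leave the tailgate down and everything else on the bench where it is.

Things in the scene. Friction and masses are not known exactly. Their poses are not given: they have to be found in the camera images.
- breaking_plate: Fixed steel plate on a pedestal. Origin at bench level under its centre; y runs along it to the tailgate end. Slab 124 (x) x 216 (y) mm, surface at z = 66 mm. Rails along both long sides stand 16 mm above the surface, 112 mm apart inside; a 27 mm high back wall closes the -y end (inner face y = -102 mm). Chips lie between y = -56 and +70 mm; next to the back wall it is bare.
- tailgate (a joint): Tailgate: steel flap 109 mm wide, 40 mm tall across the plate's +y end, hinged along the plate's x at y = 112, z = 62 mm. 0: shut, standing up, leaning 0.2 rad inwards over the plate, held by its weight. 2.8: folded right down outside, hanging into the pan. Pushed outwards past upright (0.2) it drops open by itself.
- tailgate_edge (a point): Middle of the tailgate's rolled upper edge (6 mm thick), 44 mm from the hinge axis; moves with the tailgate.
- catch_pan: Loose aluminium catch pan, 156 x 160 mm, 42 mm high, walls and floor 3 mm; its near side is tucked 20 mm under the plate's tailgate end. Origin: centre of its underside; axes about parallel to the plate's.
- scraper_holder: Fixed grey holder block, foot 150 x 90 mm, block 138 (x) x 50 (y) mm, top 70 mm above the bench. An upright slot, 114 mm long (x) by 14 mm wide (y), is open at the top, its floor 12 mm above the bench. Origin: bench level under the slot's centre.
- scraper: Scraper, 161 mm long, standing blade down in the holder. Origin: middle of the blade's lower edge; z up the handle, x along the edge, y the blade's normal. Blade 104 (x) x 4 (y) x 58 mm; above it a shoulder 62 x 28 mm, z = 58 to 74 mm, rests on the holder's top; then a flat handle 34 (x) x 20 mm (y; 23 at the top), z = 74 to 161 mm. 0.25 kg. Same after half a turn.
- chip_1: One of the five grey stone chips lying loose on the breaking plate, a flat irregular fragment about 35 x 29 x 15 mm, 20 g. Origin: centre of its underside as first laid.
- chip_2: One of the five grey stone chips lying loose on the breaking plate, a flat irregular fragment about 35 x 29 x 15 mm, 20 g. Origin: centre of its underside as first laid.
- chip_3: One of the five grey stone chips lying loose on the breaking plate, a flat irregular fragment about 35 x 29 x 15 mm, 20 g. Origin: centre of its underside as first laid.
- chip_4: One of the five grey stone chips lying loose on the breaking plate, a flat irregular fragment about 35 x 29 x 15 mm, 20 g. Origin: centre of its underside as first laid.
- chip_5: One of the five grey stone chips lying loose on the breaking plate, a flat irregular fragment about 35 x 29 x 15 mm, 20 g. Origin: centre of its underside as first laid.
- beaker_100: Bystander: small empty glass beaker, 58 mm wide, 71 mm high, standing beside the holder. Origin: centre of its underside.
- hammer: Bystander: hammer, 250 mm long with a wooden handle, lying behind the plate. Origin: under the middle of its length, x towards the head.
- specimen: Bystander: fist-sized stone the chips came from, about 85 x 70 x 50 mm, at the front left. Origin: centre of its underside.

How it is judged:
On the way, in this order (a step that is already met when the one before it is completed fails the run):
1. the scraper has been drawn out of its holder (blade edge clear of the holder's top) (z of scraper in the frame of scraper_holder above 0.075 m), for 0.1 s.
2. all five chips are in the catch pan, with the scraper still out of its holder (x of chip_1 in the frame of catch_pan between -0.076 and 0.076 m and y of chip_1 in the frame of catch_pan between -0.076 and 0.076 m and z of each of chip_1, chip_2, chip_3, chip_4, chip_5 in the frame of catch_pan below 0.045 m and x of chip_2 in the frame of catch_pan between -0.076 and 0.076 m and y of chip_2 in the frame of catch_pan between -0.076 and 0.076 m and x of chip_3 in the frame of catch_pan between -0.076 and 0.076 m and y of chip_3 in the frame of catch_pan between -0.076 and 0.076 m and x of chip_4 in the frame of catch_pan between -0.076 and 0.076 m and y of chip_4 in the frame of catch_pan between -0.076 and 0.076 m and x of chip_5 in the frame of catch_pan between -0.076 and 0.076 m and y of chip_5 in the frame of catch_pan between -0.076 and 0.076 m and distance between scraper and scraper_holder above 0.05 m), for 0.2 s.
At the end, for the whole second after the job is handed in: All five chips at rest inside the catch pan (origins under 45 mm above its underside); tailgate folded down (joint above 2.4 rad); scraper at rest in its holder: edge within 12 mm of the slot centre, shoulder within 8 mm of the holder top, tilt under 0.12 rad (x of chip_1 in the frame of catch_pan between -0.076 and 0.076 m and y of chip_1 in the frame of catch_pan between -0.076 and 0.076 m and z of each of chip_1, chip_2, chip_3, chip_4, chip_5 in the frame of catch_pan below 0.045 m and x of chip_2 in the frame of catch_pan between -0.076 and 0.076 m and y of chip_2 in the frame of catch_pan between -0.076 and 0.076 m and x of chip_3 in the frame of catch_pan between -0.076 and 0.076 m and y of chip_3 in the frame of catch_pan between -0.076 and 0.076 m and x of chip_4 in the frame of catch_pan between -0.076 and 0.076 m and y of chip_4 in the frame of catch_pan between -0.076 and 0.076 m and x of chip_5 in the frame of catch_pan between -0.076 and 0.076 m and y of chip_5 in the frame of catch_pan between -0.076 and 0.076 m and value of joint tailgate above 2.4 rad and horizontal distance between scraper and scraper_holder below 0.012 m and z of scraper in the frame of scraper_holder below 0.02 m and angle between scraper's own z axis and vertical below 0.12 rad and linear speed of scraper below 0.03 m/s and linear speed of each of chip_1, chip_2, chip_3, chip_4, chip_5 below 0.05 m/s); the robot touches nothing.
It fails at once if a chip is touched with the fingers (over 0.5 N) (contact force between the fingers and chip_1 above 0.5 N or contact force between the fingers and chip_2 above 0.5 N or contact force between the fingers and chip_3 above 0.5 N or contact force between the fingers and chip_4 above 0.5 N or contact force between the fingers and chip_5 above 0.5 N).
It fails at once if another thing on the bench (beaker, hammer, specimen, catch pan) is moved more than 40 mm (distance of any of beaker_100, hammer, specimen, catch_pan from where it was at the start of the episode above 0.04 m).
It also fails if it takes over 67 s, if anything falls off the work surface, if the arm or the gripper's body presses on something with over 40 N, if the wrist force passes 120 N, or if a joint passes its speed limit or range.

## Working session

There is one attempt and no reset: what is moved stays moved. The work goes in short steps, Python scripts to look and compute and a shell command to move; the robot and the scene stay as the last step left them, time stands still between calls to the robot, and variables do not carry over. Pictures are saved under pics/ and viewed, at most 10 in all, crops included, and the job is handed in when it is done.

```bash
mkdir -p pics; ls; cat > h.py <<'E'
import numpy as np, cv2
from cell import bot
from scipy.spatial.transform import Rotation as R
def cloud(name):
    p=bot.camera_params(name); img,d=bot.grab_frame(name)
    K=np.array(p["intrinsics"]);T=np.array(p["pose"]);k=p["k1"]
    v,u=np.mgrid[0:480,0:640]
    pts=np.stack([u.ravel(),v.ravel()],1).astype(np.float64)[:,None]
    n=cv2.undistortPoints(pts,K,np.array([k,0,0,0,0.]))[:,0].reshape(480,640,2)
    c=np.stack([n[...,0]*d,-n[...,1]*d,-d,np.ones_like(d)],-1)
    W=(c@T.T)[...,:3]; W[d==0]=np.nan
    return img,W
E
python3 - <<'E'
from h import *
print(bot.sense())
for n in ["side","top"]:
    i,W=cloud(n); np.save(n+".npy",W); cv2.imwrite(f"pics/{n}0.png",i[...,::-1])
    print(bot.camera_params(n)["pose"])
E
```

```text
pics
{'time_s': 0.0, 'joint_pos': array([-1.35363236e+00,  3.14005971e-01,  4.49919315e-02,  1.30365214e+00,
       -2.35114192e-05,  1.43117994e+00]), 'dq': array([ 0.00216969, -0.00096635, -0.00080127,  0.0004376 , -0.00013296,
       -0.00072818]), 'effort': array([ 1.45414247e-04, -4.80626643e+01,  2.98533440e+01,  1.95015944e-02,
       -4.05366825e-05, -1.57011321e-06]), 'tool_pos': array([ 0.20068792, -0.53829268,  0.23841103]), 'orientation': array([ 9.84130192e-01,  1.77445461e-01, -4.79883630e-05, -9.33766368e-04]), 'wrist_force': array([-0.51324469,  0.24103105,  0.13055978]), 'ft_torque': array([-0.0306861 ,  0.02805222,  0.03398466]), 'grip_force': 0.0, 'opening': 0.08551382548649614}
[[ 0.98735264  0.10452251 -0.1192049   0.39616917]
 [-0.1571459   0.54574972 -0.82308105 -1.0825434 ]
 [-0.02097446  0.83140381  0.55527271  0.84590597]
 [ 0.          0.          0.          1.        ]]
[[ 0.02471589  0.97954097 -0.19972134  0.33828415]
 [-0.99968815  0.02493016 -0.00144237  0.0280822 ]
 [ 0.00356622  0.19969471  0.97985167  1.26854614]
 [ 0.          0.          0.          1.        ]]
```

View pics/top0.png

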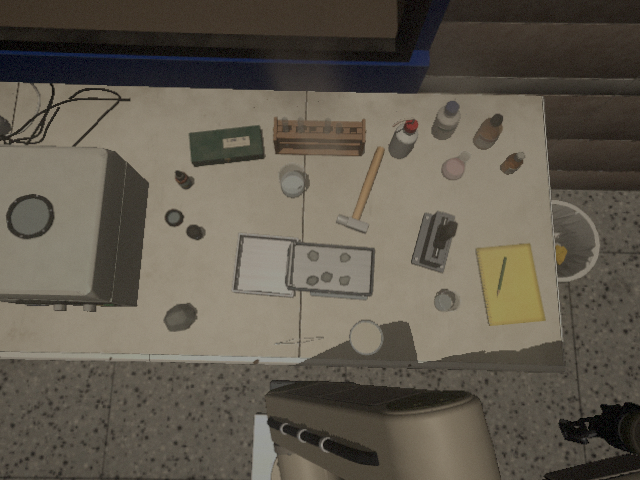

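View pics/side0.png

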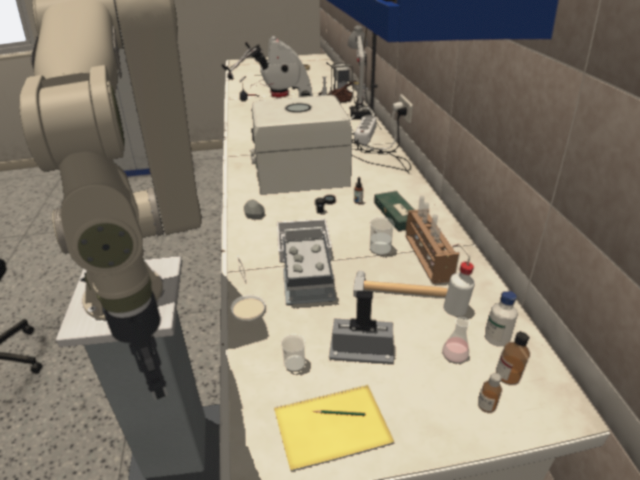

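The top view (image up = +x, left = +y) shows the plate at about (332,270) with five chips. The pan is to its left at (266,265), the holder and scraper at (435,240), the beaker at (446,299) and the hammer at (365,190). The tailgate is shut. Next I'll measure from the depth images.

```bash
python3 - <<'E'
from h import *
W=np.load("top.npy"); S=np.load("side.npy")
def sel(P,u0,u1,v0,v1,z0,z1):
    q=P[v0:v1,u0:u1].reshape(-1,3); q=q[np.isfinite(q[:,2])]; return q[(q[:,2]>z0)&(q[:,2]<z1)]
def rect(q,n):
    (c,s,a)=cv2.minAreaRect((q[:,:2]*1000).astype(np.float32)); print(n,len(q),"c",np.round(c,1),"s",np.round(s,1),"a",round(a,2),"z",np.round(np.percentile(q[:,2],[2,50,98]),4))
rect(sel(W,285,380,235,305,.055,.12),"plate all")
rect(sel(W,285,380,235,305,.058,.072),"plate surf")
rect(sel(W,285,380,235,305,.077,.087),"rails")
rect(sel(W,285,315,235,305,.095,.12),"tailgate top")
rect(sel(W,360,380,235,305,.088,.10),"backwall top")
rect(sel(W,225,292,225,302,.03,.05),"pan rim")
rect(sel(W,405,465,205,280,.060,.078),"holder top")
rect(sel(W,405,470,205,280,.08,.095),"shoulder")
rect(sel(W,405,475,205,280,.15,.19),"handle top")
rect(sel(W,425,470,280,320,.03,.1),"beaker")
rect(sel(W,330,390,140,240,.01,.1),"hammer")
rect(sel(S,330,400,310,365,.060,.078),"S holder top")
rect(sel(S,340,390,265,335,.15,.19),"S handle top")
rect(sel(S,340,390,265,335,.10,.16),"S handle")
rect(sel(S,270,340,220,300,.077,.087),"S rails")
rect(sel(S,270,340,215,300,.095,.12),"S tailgate")
for P in (W,): print(np.nanmedian(P[310:340,200:280,2]))
q=sel(W,300,360,245,292,.0735,.085)
E
```

```text
plate all 4272 c [518.5 -25.3] s [223.7 128. ] a 87.07 z [0.0612 0.067  0.1038]
plate surf 3068 c [515.2 -22.4] s [218.3 121.1] a 86.84 z [0.061  0.0658 0.0711]
rails 640 c [518.7 -27.1] s [217.7 126.6] a 86.53 z [0.0772 0.0808 0.0859]
tailgate top 113 c [524.7  72.6] s [ 11.4 108.9] a 89.07 z [0.1003 0.1058 0.11  ]
backwall top 110 c [ 511.7 -133.7] s [  6.4 110.2] a 87.11 z [0.0886 0.0924 0.0972]
pan rim 389 c [532.  145.1] s [157.4 161.5] a 86.4 z [0.0316 0.0427 0.0476]
holder top 647 c [ 609.8 -311. ] s [ 50.9 141. ] a 74.79 z [0.0616 0.0697 0.0758]
shoulder 144 c [ 609.1 -310.1] s [28.7 64.8] a 78.46 z [0.081  0.0857 0.0936]
handle top 164 c [ 610.8 -311.7] s [23. 37.] a 77.95 z [0.1524 0.1721 0.1772]
beaker 249 c [ 445.7 -331.5] s [53.9 53.5] a 89.38 z [0.0307 0.058  0.074 ]
hammer 1351 c [ 758.4 -109.8] s [254.8 170.4] a 1.14 z [0.0109 0.0244 0.0701]
S holder top 846 c [ 608.9 -311.4] s [ 53.6 138.8] a 74.51 z [0.0606 0.0704 0.076 ]
S handle top 228 c [ 608.5 -311.6] s [26.  35.9] a 71.39 z [0.1513 0.1714 0.1763]
S handle 322 c [ 606.9 -318.5] s [11.  34.1] a 76.12 z [0.1009 0.1313 0.1595]
S rails 638 c [518.1 -25.6] s [227.  125.8] a 86.79 z [0.0773 0.0822 0.0866]
S tailgate 209 c [519.  -27.7] s [220.4 110.4] a 86.65 z [0.0951 0.1014 0.1104]
-0.0003905271325461701
```

```bash
python3 - <<'E'
import cv2
i=cv2.imread("pics/top0.png")[195:330,225:465]
cv2.imwrite("pics/crop1.png",cv2.resize(i,None,fx=3.3,fy=3.3,interpolation=cv2.INTER_CUBIC))
E
```

```text
(no output)
```

View pics/crop1.png

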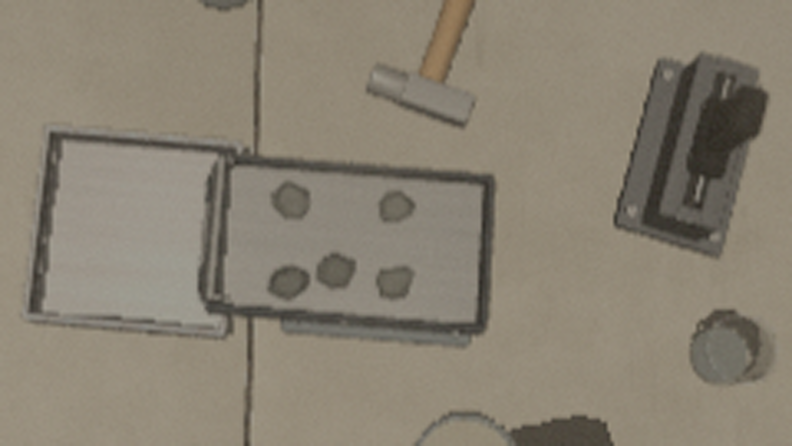

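The crop shows chips at about (291,200), (396,206), (289,281), (336,270) and (394,282). The tailgate edge is near column 218 and the back wall near column 488. The fitted values match the stated sizes:
- **Plate:** centre (0.518, -0.027), y-axis at 86.75°.
- **Holder:** centre (0.609, -0.311), slot x-axis at about -15.3°.

First move: turn the wrist to line up with the plate, closing the fingers on the way.

```bash
python3 -m inch '[[[0,0,-0.124],[0,0,0],0],[[0,0,-0.124],[0,0,0],0],[[0,0,-0.124],[0,0,0],0],[[0,0,-0.124],[0,0,0],0],[[0,0,-0.124],[0,0,0],0],[[0,0,-0.124],[0,0,0],0],[[0,0,-0.124],[0,0,0],0],[[0,0,-0.124],[0,0,0],0]]' 80
python3 -m inch '[[[0,0,-0.124],[0,0,0],0],[[0,0,-0.124],[0,0,0],0],[[0,0,-0.124],[0,0,0],0],[[0,0,-0.124],[0,0,0],0],[[0,0,-0.124],[0,0,0],0],[[0,0,-0.124],[0,0,0],0],[[0,0,-0.124],[0,0,0],0],[[0,0,-0.124],[0,0,0],0]]'
python3 -m inch '[[[0,0,-0.124],[0,0,0],0],[[0,0,-0.124],[0,0,0],0],[[0,0,-0.124],[0,0,0],0],[[0,0,-0.124],[0,0,0],0],[[0,0,-0.124],[0,0,0],0],[[0,0,-0.124],[0,0,0],0],[[0,0,0],[0,0,0],0]]'
cat >> h.py <<'E'
def to(target,theta):
    """tool-frame shift & turn from measured pose to target with tool down, yaw theta"""
    s=bot.sense(); r=R.from_quat(s["orientation"])
    t=R.from_euler("z",theta)*R.from_euler("x",np.pi)
    print("t",round(s["time_s"],2),"shift mm",np.round(1e3*r.inv().apply(np.array(target)-s["tool_pos"]),1),"turn",np.round((r.inv()*t).as_rotvec(),4),"open",s["opening"],"F",np.round(s["wrist_force"],1))
TP=np.pi-.0567; PC=np.array([.5183,-.027]); PY=np.array([.0567,.9984]); PX=np.array([.9984,-.0567])
TH=np.pi-.267
def plate(x,y,z): return [*(PC+PX*x+PY*y),z]
E
python3 -c "
from h import *
to(plate(0,72,.239),TP)"
```

```text
time_s: 0.77
tool_pos: [0.2008, -0.5385, 0.2388]
orientation: [0.779, 0.627, 0.0, -0.0]
wrist_force: [-0.2, -0.1, 0.3]
opening: 0.0
grip_force: 0.0
time_s: 1.43
tool_pos: [0.2008, -0.5385, 0.2388]
orientation: [0.387, 0.922, 0.0, -0.0]
wrist_force: [0.9, 0.2, -0.0]
opening: 0.0001
grip_force: 0.0
time_s: 2.02
tool_pos: [0.2007, -0.5385, 0.2388]
orientation: [0.027, 1.0, 0.001, -0.0]
wrist_force: [-0.4, -0.6, -0.6]
opening: 0.0001
grip_force: 0.0
t 2.02 shift mm [-5.03500e+02  7.25281e+04  7.25000e+01] turn [ 0.001  -0.0003  0.0029] open 8.911766909523299e-05 F [-0.4 -0.6 -0.6]
```

```bash
python3 -m inch '[[[0,0,0],[-0.0144,0.03,0],0],[[0,0,0],[-0.0144,0.03,0],0],[[0,0,0],[-0.0144,0.03,0],0],[[0,0,0],[-0.0144,0.03,0],0],[[0,0,0],[-0.0144,0.03,0],0],[[0,0,0],[-0.0144,0.03,0],0],[[0,0,0],[-0.0144,0.03,0],0],[[0,0,0],[-0.0144,0.03,0],0]]' >/dev/null
python3 -m inch '[[[0,0,0],[-0.0144,0.03,0],0],[[0,0,0],[-0.0144,0.03,0],0],[[0,0,0],[-0.0144,0.03,0],0],[[0,0,0],[-0.0144,0.03,0],0],[[0,0,0],[-0.0144,0.03,0],0],[[0,0,0],[-0.0144,0.03,0],0],[[0,0,0],[-0.0144,0.03,0],0],[[0,0,0],[-0.0144,0.03,0],0]]' >/dev/null
python3 -m inch '[[[0,0,0],[-0.0144,0.03,0],0],[[0,0,0],[-0.0144,0.03,0],0],[[0,0,0],[-0.0144,0.03,0],0],[[0,0,0],[-0.0144,0.03,0],0],[[0,0,0],[0,0,0.03],0],[[0,0,0],[0,0,0.03],0],[[0,0,0],[0,0,0],0]]'
python3 -c "
from h import *
to(plate(0,.072,.100),TP)
i,W=cloud('top'); cv2.imwrite('pics/t1.png',cv2.resize(i[195:330,225:465,::-1],None,fx=3.3,fy=3.3))"
```

```text
time_s: 3.93
tool_pos: [0.5187, 0.045, 0.1737]
orientation: [0.029, 1.0, 0.0, -0.005]
wrist_force: [-1.4, -0.4, -0.7]
opening: 0.0001
grip_force: 0.0
t 3.93 shift mm [-4.4  0.2 73.6] turn [-0.0001 -0.01   -0.0017] open 5.7494891255611714e-05 F [-1.4 -0.4 -0.7]
```

View pics/t1.png

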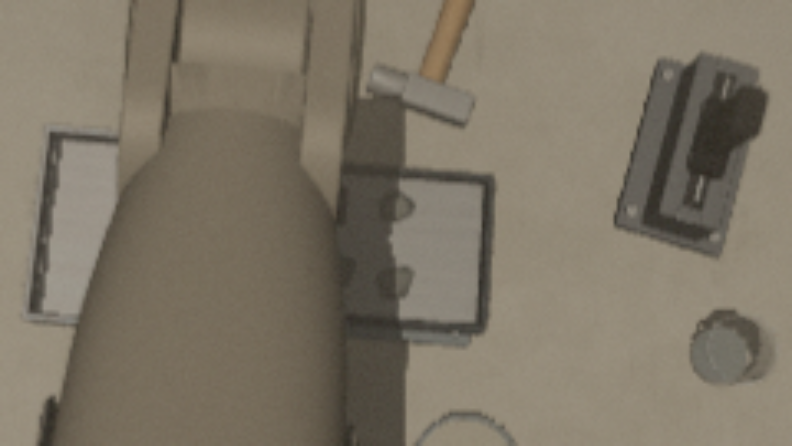

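The arm hides the tailgate in this view, but the measured pose matches the plan. Next I'll lower to about z = 0.102 and push outwards.

```bash
python3 -m inch '[[[0,-0.005,0],[0,0.002,0.025],0],[[0,-0.005,0],[0,0.001,0.025],0],[[0,0,0],[0,0,0.021],0],[[0,0,0],[0,0.012,0],0],[[0,0,0],[0,0.012,0],0],[[0,0,0],[0,0.012,0],0],[[0,0,0],[0,0.012,0],0],[[0,0,0],[0,0,0],0]]'
python3 -m inch '[[[0,0,0],[0,0.005,0],0],[[0,0,0],[0,0,-0.03],0],[[0,0,0],[0,0,-0.035],0],[[0,0,0],[0,0,-0.035],0],[[0,0,0],[0,-0.03,-0.03],0.085],[[0,0,0],[0,-0.03,0],0.085],[[0,0,0],[0,-0.03,0],0.085],[[0,0,0],[0,-0.03,0],0.085]]'
python3 -c "
from h import *
i,W=cloud('side'); cv2.imwrite('pics/s1.png',cv2.resize(i[190:380,210:410,::-1],None,fx=3,fy=3))
to([.6093,-.3112,.255],TH)"
```

```text
time_s: 4.65
tool_pos: [0.5271, 0.0974, 0.1102]
orientation: [0.027, 1.0, 0.0, 0.007]
wrist_force: [0.5, 0.2, -0.2]
opening: 0.0001
grip_force: 0.0
time_s: 5.32
tool_pos: [0.5183, -0.0204, 0.2394]
orientation: [0.028, 1.0, -0.001, 0.006]
wrist_force: [0.2, 0.9, 0.3]
opening: 0.048
grip_force: 0.0
t 5.37 shift mm [-108.4 -280.2  -13.7] turn [-0.0027  0.0124  0.2066] open 0.05570598834829588 F [ 0.9 -2.9 -0.3]
```

View pics/s1.png

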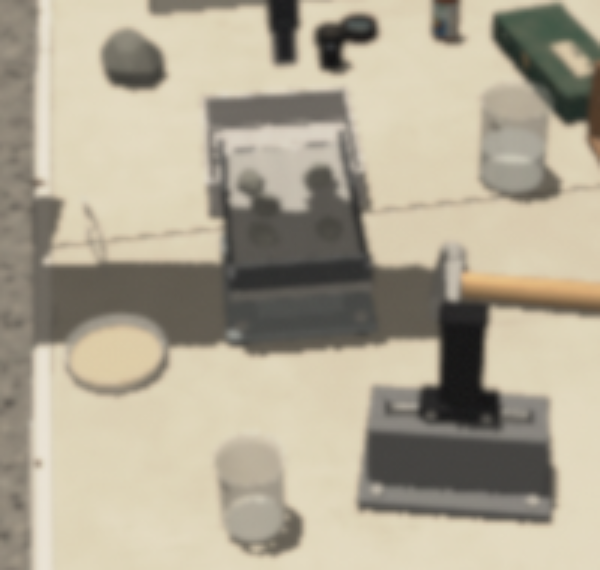

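The side view shows the tailgate no longer standing at (285,125). The chips are untouched around (250,180) to (330,230), and the scraper is upright in its holder at (465,370). Now I'll go to the scraper.

```bash
python3 -m inch '[[[0,0.004,0],[-0.0135,-0.035,-0.0017],0.085],[[0,0.004,0],[-0.0135,-0.035,-0.0017],0.085],[[0,0.004,0],[-0.0135,-0.035,-0.0017],0.085],[[0,0,0],[-0.0135,-0.035,-0.0017],0.085],[[0,0,0],[-0.0135,-0.035,-0.0017],0.085],[[0,0,0],[-0.0135,-0.035,-0.0017],0.085],[[0,0,0],[-0.0135,-0.035,-0.0017],0.085],[[0,0,0],[-0.0135,-0.035,-0.0017],0.085]]'
python3 -m inch '[[[0,0,0.1],[0,0,0],0.085],[[0,0,0.107],[0,0,0],0.085],[[0,0,0],[0,0,0],0.085],[[0,0,0],[0,0,0],0.085]]' >/dev/null
python3 -c "
from h import *
to([.6093,-.3112,.122],TH)
i,W=cloud('wrist'); cv2.imwrite('pics/w1.png',i[...,::-1])
s=bot.sense();r=R.from_quat(s['orientation'])
L=(W-s['tool_pos'])@r.as_matrix()
for a,b in((.165,.185),(.13,.16),(.064,.076)):
  m=(W[...,2]>a)&(W[...,2]<b)&(np.hypot(W[...,0]-.609,W[...,1]+.311)<.09)
  q=W[m]; 
  if len(q)>5:
    l=L[m]; print(a,len(q),q.mean(0),'tool-frame lo/hi',np.round(1e3*np.percentile(l,[1,99],axis=0),1), cv2.minAreaRect((q[:,:2]*1e3).astype(np.float32)))
"
```

```text
time_s: 6.03
tool_pos: [0.6102, -0.3067, 0.252]
orientation: [0.029, 1.0, -0.0, -0.001]
wrist_force: [1.0, 0.1, -0.1]
opening: 0.085
grip_force: 0.0
t 6.37 shift mm [ -1.4  -6.  129.5] turn [-0.0005 -0.0021  0.0058] open 0.08489978016231005 F [-0.4 -0.6  0. ]
0.165 2352 [ 0.60601654 -0.31151908  0.17037216] tool-frame lo/hi [[-16.4 -18.7  79.2]
 [ 18.1   3.6  85.8]] ((607.1442260742188, -311.7293701171875), (22.788917541503906, 36.265708923339844), 73.61315155029297)
0.13 335 [ 0.59218433 -0.30745746  0.14362082] tool-frame lo/hi [[ 12.5 -16.8  94.9]
 [ 17.1   2.1 121.5]] ((593.4719848632812, -308.28955078125), (19.457666397094727, 4.965571403503418), 75.36383056640625)
0.064 5616 [ 0.59146738 -0.30468155  0.06818893] tool-frame lo/hi [[-67.6 -31.4 179. ]
 [ 68.   18.3 186.5]] ((607.8472900390625, -311.2046813964844), (50.110469818115234, 137.77976989746094), 74.14507293701172)
```

View pics/w1.png

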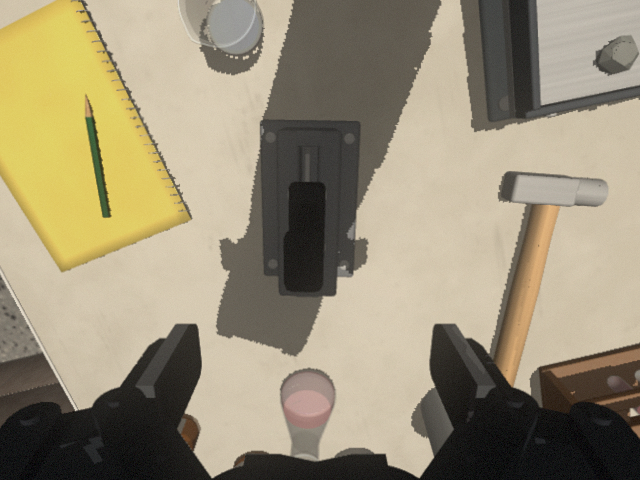

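The wrist view looks straight down on the handle at (305,240), between the fingers and offset about 7 mm along tool y. I'll centre on it, lower and grip.

```bash
python3 -m inch '[[[0,-0.002,0.01],[0,-0.007,0],0.085],[[0,0,0],[0,0,0.02],0.085],[[0,0,0],[0,0,0.03],0.085],[[0,0,0],[0,0,0.03],0.085],[[0,0,0],[0,0,0.03],0.085],[[0,0,0],[0,0,0.019],0.085],[[0,0,0],[0,0,0],0.085]]'
python3 -m inch '[[[0,0,0],[0,0,0],0],[[0,0,0],[0,0,0],0],[[0,0,0],[0,0,0],0],[[0,0,0],[0,0,0],0],[[0,0,0],[0,0,0],0],[[0,0,0],[0,0,0],0],[[0,0,0],[0,0,0],0]]' 80
python3 -c "
from h import *
to([.6093,-.3112,.122],TH)"
```

```text
time_s: 7.0
tool_pos: [0.6051, -0.31, 0.1175]
orientation: [0.136, 0.991, 0.001, -0.004]
wrist_force: [-0.0, -0.2, -0.6]
opening: 0.0851
grip_force: 0.0
time_s: 7.58
tool_pos: [0.6088, -0.3122, 0.1241]
orientation: [0.136, 0.991, -0.001, 0.001]
wrist_force: [0.5, 0.5, 4.8]
opening: 0.0196
grip_force: 78.9
t 7.58 shift mm [-0.2  1.1  2.1] turn [-0.0009  0.0028 -0.0065] open 0.019591945478583523 F [0.5 0.5 4.8]
```

```bash
python3 -m inch '[[[0,0,0],[0,0,-0.01],0],[[0,0,0],[0,0,-0.02],0],[[0,0,0],[0,0,-0.025],0],[[0,0,0],[0,0,-0.025],0],[[0,0,0],[0,0,-0.025],0],[[0,0,0],[0,0,-0.02],0],[[0,0,0],[0,0,0],0],[[0,0,0],[0,0,0],0]]'
python3 - <<'E'
from h import *
s=bot.sense(); p=s['tool_pos']; r=R.from_quat(s['orientation'])
to(plate(0,-.085,p[2]),TP)
i,W=cloud('side'); cv2.imwrite('pics/s2.png',i[...,::-1])
L=(W-p)@r.as_matrix()
for n,(a,b) in {"blade":(.055,.108),"handle/sh":(.03,.05)}.items():
  m=(L[...,2]>a)&(L[...,2]<b)&(abs(L[...,0])<.08)&(abs(L[...,1])<.03)
  l=L[m]; print(n,len(l),np.round(1e3*np.percentile(l,[1,10,50,90,99],axis=0),1).tolist())
# plate from wrist and side again
i,V=cloud('wrist'); cv2.imwrite('pics/w2.png',i[...,::-1])
E
```

```text
time_s: 8.25
tool_pos: [0.6084, -0.3123, 0.2484]
orientation: [0.136, 0.991, -0.001, 0.001]
wrist_force: [0.4, 0.2, -2.7]
opening: 0.0193
grip_force: 78.3
t 8.25 shift mm [145.6 167.3  -0.6] turn [-0.0016  0.0021 -0.2171] open 0.01928845328805297 F [ 0.4  0.2 -2.7]
blade 846 [[-50.7, -3.4, 56.3], [-42.1, -1.9, 63.0], [-0.0, -0.1, 82.6], [41.9, 1.9, 103.0], [52.3, 3.4, 107.3]]
handle/sh 322 [[-47.0, -15.3, 30.8], [-27.6, -13.5, 34.9], [0.2, -9.3, 38.6], [27.4, 4.0, 47.6], [47.9, 10.5, 49.9]]
```

View pics/s2.png

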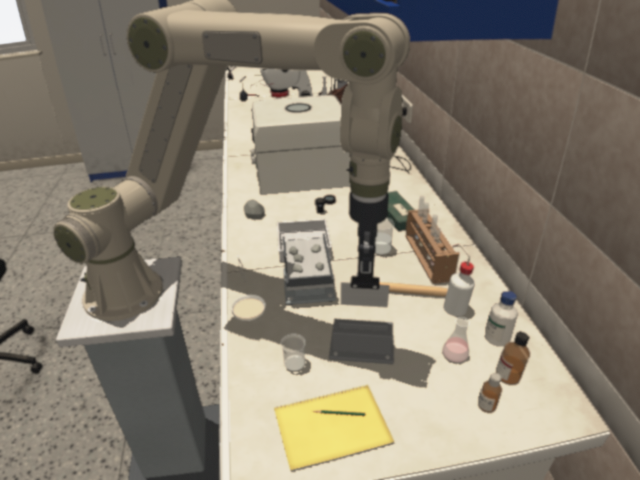

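The side view shows the scraper out of the holder and upright at (365,290), blade square in the grip to within 1 mm. Next I'll carry it over the back-wall end of the plate and check it there.

```bash
python3 -m inch '[[[0,0,0],[0.0182,0.0209,0],0],[[0,0,0],[0.0182,0.0209,0],0],[[0,0,0],[0.0182,0.0209,0],0],[[0,0,0],[0.0182,0.0209,0],0],[[0,0,0],[0.0182,0.0209,0],0],[[0,0,0],[0.0182,0.0209,0],0],[[0,0,0],[0.0182,0.0209,0],0],[[0,0,0],[0.0182,0.0209,0],0]]' >/dev/null
python3 -m inch '[[[0,0,-0.11],[0,0,0],0],[[0,0,-0.107],[0,0,0],0],[[0,0,0],[0,0,0],0],[[0,0,0],[0,0,0],0],[[0,0,0],[0,0,0],0]]'
python3 - <<'E'
from h import *
to(plate(0,-.085,.182),TP)
s=bot.sense(); p=s['tool_pos']; r=R.from_quat(s['orientation'])
for n in('side','wrist','top'):
  i,W=cloud(n); cv2.imwrite(f'pics/{n}3.png',i[...,::-1])
  D=W[...,:2]-PC; X=D@PX; Y=D@PY; z=W[...,2]
  print(n)
  for sg in(1,-1):
    for lab,c in(("back",Y<0),("front",Y>0)):
      m=(abs(X*sg-.059)<.008)&(abs(z-.082)<.004)&(abs(Y)<.1)&c
      if m.sum()>5: print(' rail',sg,lab,m.sum(),np.round(1e3*np.percentile(X[m],[2,50,98]),1))
  m=(abs(Y+.105)<.012)&(abs(z-.093)<.004)&(abs(X)<.05)
  if m.sum()>5: print(' wall',m.sum(),np.round(1e3*np.percentile(Y[m],[2,50,98]),1))
  m=(abs(Y)<.09)&(abs(X)<.05)&(z>.06)&(z<.07); print(' surf z',np.median(z[m]) if m.any() else 0)
  L=(W-p)@r.as_matrix(); m=(L[...,2]>.07)&(L[...,2]<.12)&(abs(L[...,0])<.08)&(abs(L[...,1])<.012)
  if m.sum()>5: print(' blade',m.sum(),np.round(1e3*np.percentile(L[m],[1,50,99],axis=0),1).tolist())
E
```

```text
time_s: 9.43
tool_pos: [0.5125, -0.1115, 0.2463]
orientation: [0.03, 1.0, 0.0, -0.001]
wrist_force: [0.0, -0.3, -1.3]
opening: 0.0193
grip_force: 78.7
t 9.43 shift mm [-1.1 -0.3 64.3] turn [ 0.     -0.002  -0.0029] open 0.01929347387870001 F [ 0.  -0.3 -1.3]
side
 rail 1 back 49 [56.2 59.1 62.7]
 rail 1 front 6 [57.4 60.4 61.9]
 rail -1 back 47 [-61.7 -59.1 -55.6]
 rail -1 front 38 [-61.8 -58.9 -55.8]
 wall 120 [-110.  -105.9 -100.5]
 surf z 0.0681251103250961
 blade 525 [[-49.6, -3.8, 70.6], [0.8, 0.3, 89.2], [51.1, 4.8, 109.5]]
wrist
 rail 1 back 563 [55.4 57.9 61.2]
 rail 1 front 838 [54.8 57.6 61.2]
 rail -1 back 1199 [-62.2 -59.5 -56.5]
 rail -1 front 1153 [-62.9 -60.1 -57.2]
 wall 627 [-108.8 -106.3 -103.1]
 surf z 0.06416290909992586
 blade 74 [[51.8, -1.9, 70.4], [52.7, -0.2, 88.0], [53.0, 1.9, 111.2]]
top
 rail 1 back 40 [56.  58.7 62.3]
 rail 1 front 92 [55.8 58.4 62.3]
 rail -1 back 25 [-61.6 -58.8 -55.9]
 rail -1 front 91 [-61.8 -59.  -55.9]
 surf z 0.06583294632642556
```

View pics/wrist3.png

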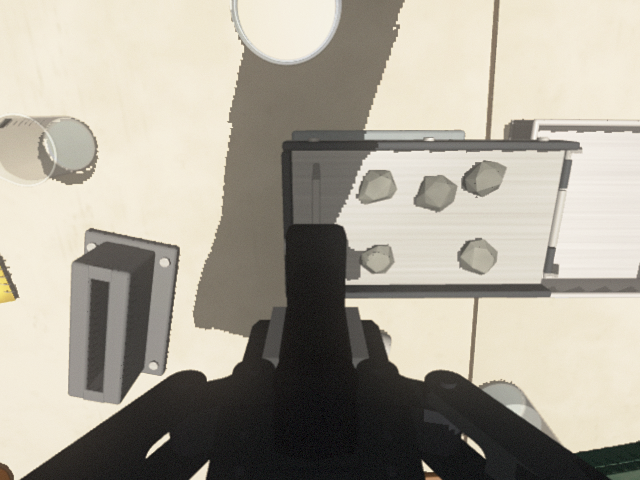

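The wrist view shows the blade lined up across the plate at about x = 316, between the back wall and the first chips at about 360–395. The rail fits agree to within 1 mm. Lowering now.

```bash
python3 -m inch '[[[0,0,-0.003],[-0.001,0,0.02],0],[[0,0,0],[0,0,0.02],0],[[0,0,0],[0,0,0.012],0],[[0,0,0],[0,0,0.008],0],[[0,0,0],[0,0,0.004],0],[[0,0,0],[0,0,0],0],[[0,0,0],[0,0,0],0]]'
python3 -c "
from h import *
to(plate(0,-.085,.1805),TP)"
```

```text
time_s: 10.17
tool_pos: [0.5143, -0.1118, 0.1838]
orientation: [0.027, 1.0, -0.0, 0.0]
wrist_force: [0.2, -1.2, -1.8]
opening: 0.019
grip_force: 78.8
t 10.17 shift mm [ 0.8 -0.1  3.3] turn [-0.0007  0.0005  0.0025] open 0.019025220329147236 F [ 0.2 -1.2 -1.8]
```

```bash
python3 -m inch '[[[0,0,0.002],[0.0008,0,0.0025],0],[[0,0,0],[0,0.006,0],0],[[0,0,0],[0,0.008,0],0],[[0,0,0],[0,0.008,0],0],[[0,0,0],[0,0.008,0],0],[[0,0,0],[0,0.008,0],0],[[0,0,0],[0,0.008,0],0],[[0,0,0],[0,0.008,0],0]]'
python3 -c "
from h import *
to(plate(0,-.031,.1805),TP)"
```

```text
time_s: 10.83
tool_pos: [0.5163, -0.0567, 0.181]
orientation: [0.028, 1.0, -0.0, 0.0]
wrist_force: [-0.7, -0.7, -1.5]
opening: 0.0193
grip_force: 78.8
t 10.83 shift mm [-0.3 -1.2  0.5] turn [-0.0008  0.0002  0.0014] open 0.01933314239162484 F [-0.7 -0.7 -1.5]
```

```bash
python3 -m inch '[[[0,0,0],[0,0.008,0],0],[[0,0,0],[0,0.008,0],0],[[0,0,0],[0,0.008,0],0],[[0,0,0],[0,0.008,0],0],[[0,0,0],[0,0.008,0],0],[[0,0,0],[0,0.008,0],0],[[0,0,0],[0,0.008,0],0],[[0,0,0],[0,0.008,0],0]]'
python3 -c "
from h import *
to(plate(0,.034,.1805),TP)
i,W=cloud('wrist'); cv2.imwrite('pics/w4.png',i[...,::-1])"
```

```text
time_s: 11.5
tool_pos: [0.5198, 0.007, 0.1808]
orientation: [0.028, 1.0, -0.0, -0.0]
wrist_force: [0.2, -1.2, -1.3]
opening: 0.0194
grip_force: 78.9
t 11.5 shift mm [-0.4  0.   0.3] turn [-0.0006 -0.0001  0.0009] open 0.019353787233393566 F [ 0.2 -1.2 -1.3]
```

View pics/w4.png

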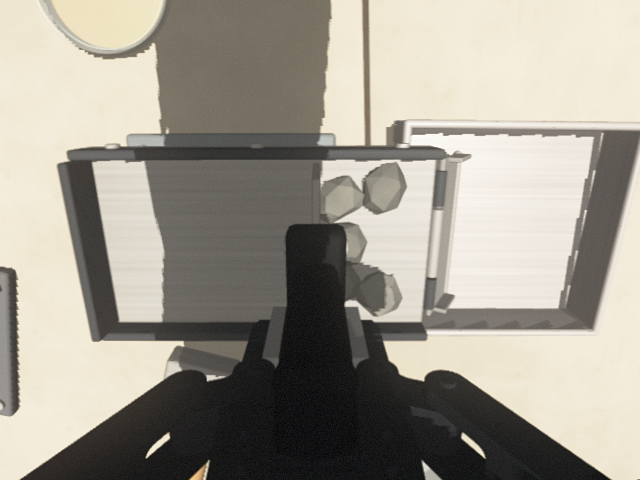

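The wrist view shows all five chips ahead of the blade at x = 320–405, with the flap folded into the pan at about (450,230). I'll keep wiping off the end.

```bash
python3 -m inch '[[[0,0,0],[0,0.008,0],0],[[0,0,0],[0,0.008,0],0],[[0,0,0],[0,0.008,0],0],[[0,0,0],[0,0.008,0],0],[[0,0,0],[0,0.008,0],0],[[0,0,0],[0,0.008,0],0],[[0,0,0],[0,0.008,0],0],[[0,0,0],[0,0.008,0],0]]'
python3 -m inch '[[[0,0,0],[0,0.008,0],0],[[0,0,0],[0,0.008,0],0],[[0,0,0],[0,0.006,0],0],[[0,0,0],[0,0.004,0],0],[[0,0,0],[0,0,0],0],[[0,0,0],[0,0,0],0]]'
python3 -c "
from h import *
to(plate(0,.12,.1805),TP)
i,W=cloud('wrist'); cv2.imwrite('pics/w5.png',i[...,::-1])"
```

```text
time_s: 12.22
tool_pos: [0.5233, 0.071, 0.1808]
orientation: [0.028, 1.0, -0.0, -0.0]
wrist_force: [0.1, -0.7, -1.6]
opening: 0.0191
grip_force: 78.8
time_s: 12.72
tool_pos: [0.5247, 0.0962, 0.1807]
orientation: [0.028, 1.0, -0.0, -0.0]
wrist_force: [-0.5, -0.0, -2.4]
opening: 0.0188
grip_force: 78.7
t 12.72 shift mm [-0.6 -3.4  0.2] turn [-0.0007 -0.0002  0.0013] open 0.018782649471751414 F [-0.5 -0.  -2.4]
```

View pics/w5.png

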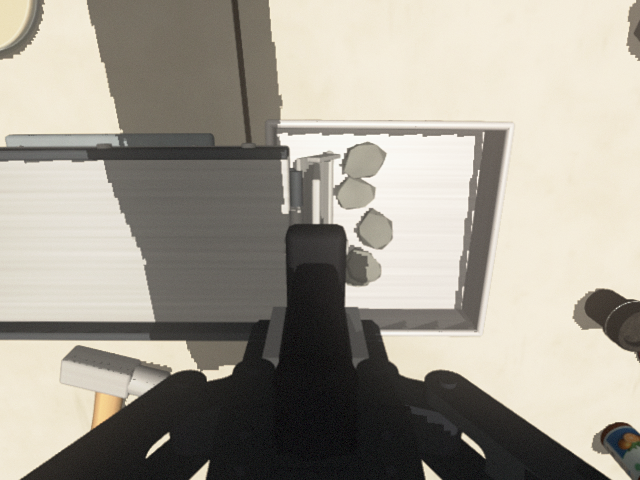

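The wrist view shows four chips in the pan at (365,160), (355,193), (375,229) and (362,266). The fifth is probably hidden behind the handle. I'll lift and retreat, then check the chips numerically.

```bash
python3 -m inch '[[[0,0,0],[0,0,-0.02],0],[[0,0,0],[0,0,-0.025],0],[[0,0,0],[0,0,-0.025],0],[[0,0,0],[0,-0.025,0],0],[[0,0,0],[0,-0.03,0],0],[[0,0,0],[0,-0.03,0],0],[[0,0,0],[0,-0.03,0],0],[[0,0,0],[0,-0.03,0],0]]' 
python3 -m inch '[[[0,0,0],[0,-0.03,0],0],[[0,0,0],[0,-0.03,0],0],[[0,0,0],[0,-0.02,0],0],[[0,0,0],[0,0,0],0],[[0,0,0],[0,0,0],0]]'
cat > chk.py <<'E'
from h import *
for n in('top','side','wrist'):
  i,W=cloud(n); D=W[...,:2]-PC; X=D@PX; Y=D@PY; z=W[...,2]
  cv2.imwrite(f'pics/chk_{n}.png',i[...,::-1])
  for lab,m in(('plate',(abs(X)<.05)&(Y>-.095)&(Y<.105)&(z>.073)&(z<.095)),('pan',(abs(X)<.078)&(Y>.10)&(Y<.245)&(z>.009)&(z<.055))):
    k,l,st,c=cv2.connectedComponentsWithStats(m.astype(np.uint8))
    for j in range(1,k):
      if st[j,4]>(15 if n!='wrist' else 100): q=l==j; print(n,lab,st[j,4],'X',np.round(1e3*np.nanpercentile(X[q],[2,98])),'Y',np.round(1e3*np.nanpercentile(Y[q],[2,98])),'z',np.round(1e3*np.nanpercentile(z[q],[5,95])))
E
python3 chk.py; python3 -c "
from h import *
to([.6088,-.3122,.25],np.pi-.267-.0065)"
```

```text
time_s: 13.43
tool_pos: [0.5164, -0.0503, 0.251]
orientation: [0.028, 1.0, -0.0, 0.0]
wrist_force: [0.6, 0.1, -2.1]
opening: 0.0193
grip_force: 78.9
time_s: 13.85
tool_pos: [0.5119, -0.13, 0.2508]
orientation: [0.03, 1.0, -0.0, -0.0]
wrist_force: [-1.1, -0.3, -2.2]
opening: 0.019
grip_force: 79.0
top pan 103 X [75. 78.] Y [103. 199.] z [11. 46.]
top pan 429 X [-57.  52.] Y [116. 167.] z [14. 53.]
top pan 100 X [22. 50.] Y [143. 169.] z [14. 30.]
top pan 82 X [-9. 19.] Y [157. 181.] z [ 9. 17.]
top pan 149 X [-77. -71.] Y [103. 241.] z [13. 47.]
side pan 48 X [-76. -71.] Y [104. 237.] z [44. 49.]
side pan 16 X [76. 78.] Y [140. 223.] z [10. 47.]
wrist pan 561 X [-78. -72.] Y [101. 162.] z [39. 43.]
wrist pan 1144 X [-60. -15.] Y [122. 170.] z [12. 17.]
wrist pan 701 X [-8. 18.] Y [156. 180.] z [10. 14.]
wrist pan 886 X [20. 49.] Y [146. 170.] z [12. 28.]
wrist pan 1145 X [75. 78.] Y [138. 216.] z [11. 42.]
t 14.0 shift mm [-106.7 -178.6    0.9] turn [-2.000e-04 -2.000e-04  2.182e-01] open 0.01901595460655452 F [ 0.2 -0.4 -1.5]
```

```bash
python3 - <<'E'
from h import *
i,W=cloud('wrist'); D=W[...,:2]-PC; X=D@PX; Y=D@PY; z=W[...,2]
print("rows X 56..-64 step4, cols Y 104..188 step4")
for x in range(56,-66,-4):
  print("%4d"%x,*["%3.0f"%(1e3*np.nanmax(z[m])) if (m:=(abs(X*1e3-x)<2)&(abs(Y*1e3-y)<2)).sum()>2 else "  ." for y in range(96,190,4)])
s=[(c) for c in np.unique(np.round(i[(z>.009)&(z<.03)&(abs(X)<.06)&(Y>.14)&(Y<.185)].mean(1)/20))]
E
```

```text
rows X 56..-64 step4, cols Y 104..188 step4
  56  81  81  81  80   .   .   .   .   .   .   .   .   .   .   .   2   2   2   2   2   2   2   2   2
  52  75  65  65   .  60   .  54  56  51  44  36  34   .   .   .  17   .   .   .   .   2   1   2   2
  48  65  65  65  63  64   .   .   .   .   .   .   .   .  17  19  19  18  17   .   .   .   .   .   .
  44  65  66  65  65  65   .   .   .   .   .   .   .   .  18  18  27  27   .   .   .   .   .   .   .
  40  65  65  66  65  65   .   .   .   .   .   .   .  16  27  28  28  30  30  29   .   .   .   .   .
  36  65  66  65  65  65   .   .   .   .   .   .   .   .  30  30  30  29  29  28  27   .   .   .   0
  32  65  66  65  65  64   .   .   .   .   .   .   .  23  28  28  27  28  27  28  26   .   .   2   2
  28  65  65  65  65  65   .   .   .   .   .   .   .  22  26  27  26  25  25  25  24   .   1   2   3
  24  65  65  65  65  65   .   .   .   .   .   .   .   .  25  24  24  24  23  23   2   2   2   3   2
  20  65  65  65  66  65   .   .   .   .   .   .   .   .   .  22  22  22  21  14  14  11   .   2   2
  16  65  65  66  66  66   .   .   .   .   .  
[... 1374 characters left out ...]
65  65  65  65  65   .   .   .   .   .   .   .   .  16  16  17  18  17  17   .   .   2   2   2
 -44  66  65  65  65  65   .   .   .   .   .   .   .  16  16  16  17  17  16  17   .   .   2   2   2
 -48  66  65  65  65  65   .   .   .   .   .   .   .  16  16  16  17  17  17  17  17   .   .   2   3
 -52  65  66  65   .  60   .  53  56   .   .   .   .   .   .  18  17  17  17  17  17   .   .   4   2
 -56  82  81  80   .  60   .  55  55   .   .   .   .   .   .  16  16  18  17  17  13   .   2   2   2
 -60  82  81  81   .   .   .   2   .   2   3   2   3   2   8  17  16  17  17  16   1   2   3   2   2
 -64  80  80  80   .   .   .   2   2   2   2   2   3   2   2   3   3  10   2   2   2   3   2   2   2
```

The height map accounts for all five chips. Four lie flat (two of them side by side at X -60..-12), and one rests on another at X 20..50, z about 30 mm. The plate is clear, so I'll go back over the holder.

```bash
python3 -m inch '[[[0,0,0],[-0.0152,-0.0255,0],0],[[0,0,0],[-0.0152,-0.0255,0],0],[[0,0,0],[-0.0152,-0.0255,0],0],[[0,0,0],[-0.0152,-0.0255,0],0],[[0,0,0],[-0.0152,-0.0255,0],0],[[0,0,0],[-0.0152,-0.0255,0],0],[[0,0,0],[-0.0155,-0.0256,0],0],[[0,0,0.109],[0,0,0],0]]' >/dev/null
python3 -m inch '[[[0,0,0.109],[0,0,0],0],[[0,0,0],[0,0,0],0],[[0,0,0],[0,0,0],0],[[0,0,0],[0,0,0],0]]'
python3 - <<'E'
from h import *
to([.6088,-.3122,.1241],np.pi-.267-.0065)
s=bot.sense(); p=s['tool_pos']; r=R.from_quat(s['orientation'])
i,W=cloud('side'); L=(W-p)@r.as_matrix()
m=(L[...,2]>.055)&(L[...,2]<.108)&(abs(L[...,0])<.08)&(abs(L[...,1])<.02)
l=L[m]; print('blade',len(l),np.round(1e3*np.percentile(l,[1,50,99],axis=0),1).tolist(),'tilt fit',np.polyfit(l[:,2],l[:,1],1))
i,W=cloud('wrist'); z=W[...,2]
m=(abs(z-.07)<.006)&(np.hypot(W[...,0]-.609,W[...,1]+.311)<.09); print('holder w',m.sum(),cv2.minAreaRect((W[m][:,:2]*1e3).astype(np.float32)))
E
```

```text
time_s: 15.05
tool_pos: [0.609, -0.3118, 0.2512]
orientation: [0.134, 0.991, -0.0, 0.0]
wrist_force: [0.6, 0.2, -1.3]
opening: 0.0192
grip_force: 79.5
t 15.05 shift mm [ 1.000e-01 -4.000e-01  1.271e+02] turn [-0.0005  0.0001  0.0037] open 0.0192335036667365 F [ 0.6  0.2 -1.3]
blade 836 [[-50.8, -3.4, 56.4], [0.1, -0.1, 82.7], [50.6, 3.3, 107.1]] tilt fit [ 0.001858   -0.00024028]
holder w 4794 ((594.9517211914062, -307.5882873535156), (50.176944732666016, 110.94293975830078), 74.0758056640625)
```

```bash
python3 -m inch '[[[0,0,0.004],[0,0,0.02],0],[[0,0,0],[0,0,0.025],0],[[0,0,0],[0,0,0.012],0],[[0,0,0],[0,0,0.006],0],[[0,0,0],[0,0,0.006],0],[[0,0,0],[0,0,0.006],0],[[0,0,0],[0,0,0],0]]'
python3 -m inch '[[[0,0,0],[0,0,0.01],0],[[0,0,0],[0,0,0.01],0],[[0,0,0],[0,0,0.01],0],[[0,0,0],[0,0,0.01],0],[[0,0,0],[0,0,0.006],0],[[0,0,0],[0,0,0.004],0],[[0,0,0],[0,0,0],0],[[0,0,0],[0,0,0],0]]'
```

```text
time_s: 15.73
tool_pos: [0.6087, -0.3127, 0.1755]
orientation: [0.138, 0.99, -0.0, -0.0]
wrist_force: [-0.1, 0.0, -3.1]
opening: 0.0191
grip_force: 79.4
time_s: 16.4
tool_pos: [0.6088, -0.3129, 0.1259]
orientation: [0.138, 0.99, -0.0, 0.0]
wrist_force: [-0.4, -0.1, -3.0]
opening: 0.019
grip_force: 79.7
```

```bash
python3 -m inch '[[[0,0,0],[0,0,0.001],0],[[0,0,0],[0,0,0.001],0],[[0,0,0],[0,0,0],0],[[0,0,0],[0,0,0],0.04],[[0,0,0],[0,0,0],0.06],[[0,0,0],[0,0,0],0.085],[[0,0,0],[0,0,0],0.085],[[0,0,0],[0,0,0],0.085]]'
python3 -m inch '[[[0,0,0],[0,0,0],0.085],[[0,0,0],[0,0,0],0.085],[[0,0,0],[0,0,-0.02],0.085],[[0,0,0],[0,0,-0.03],0.085],[[0,0,0],[0,0,-0.03],0.085],[[0,0,0],[0,0,-0.03],0.085],[[0,0,0],[0,0,0],0.085],[[0,0,0],[0,0,0],0.085]]'
python3 - <<'E'
from h import *
for n in('side','wrist'):
  i,W=cloud(n); z=W[...,2]; near=np.hypot(W[...,0]-.609,W[...,1]+.311)<.06
  for a,b in((.08,.094),(.1,.16),(.165,.185)):
    m=near&(z>a)&(z<b)
    if m.sum()>10: print(n,a,m.sum(),cv2.minAreaRect((W[m][:,:2]*1e3).astype(np.float32)),'z',np.percentile(z[m],[50,95]))
E
python3 chk.py | grep -v side
```

```text
time_s: 17.07
tool_pos: [0.6089, -0.3129, 0.1242]
orientation: [0.138, 0.99, -0.0, 0.0]
wrist_force: [-0.2, 1.1, -0.3]
opening: 0.0782
grip_force: 0.0
time_s: 17.73
tool_pos: [0.61, -0.3136, 0.2368]
orientation: [0.138, 0.99, -0.001, 0.002]
wrist_force: [0.4, 0.5, -0.8]
opening: 0.0849
grip_force: 0.0
side 0.08 202 ((607.8687133789062, -313.4088134765625), (29.758163452148438, 61.142398834228516), 76.25048065185547) z [0.08647455 0.09192106]
side 0.1 323 ((606.8436889648438, -319.6888122558594), (10.14362907409668, 34.226806640625), 73.96145629882812) z [0.12957914 0.15683553]
side 0.165 149 ((608.015869140625, -313.2072448730469), (23.670635223388672, 34.639739990234375), 76.98617553710938) z [0.17312046 0.17586737]
wrist 0.08 1146 ((596.8574829101562, -309.8082580566406), (28.73690414428711, 39.28352355957031), 74.29737091064453) z [0.0837804  0.08708247]
wrist 0.1 747 ((593.9613037109375, -309.0421142578125), (19.914247512817383, 5.512215614318848), 73.91116333007812) z [0.13211889 0.15399985]
wrist 0.165 2695 ((607.1412963867188, -312.8481750488281), (22.870685577392578, 35.703548431396484), 74.563232421875) z [0.17073769 0.17201684]
top pan 83 X [76. 78.] Y [100. 186.] z [11. 45.]
top pan 438 X [-56.  52.] Y [116. 167.] z [13. 53.]
top pan 100 X [21. 50.] Y [144. 169.] z [14. 32.]
top pan 86 X [-8. 19.] Y [156. 181.] z [10. 20.]
top pan 150 X [-76. -71.] Y [103. 241.] z [12. 46.]
```

The scraper is upright and fully home: handle top at about 0.172 m, and top and shoulder centres coincide within 2 mm of the slot centre. The chips and the gate are still where they should be, so I'm handing in.

```bash
python3 -c "
from cell import bot
print(bot.hand_in())"
```

```text
the job is handed in; nothing more can be done
None
```

I handed the job in at about 18 s of the 67 s allowed: my camera checks showed all five chips in the catch pan (one resting on another), the tailgate folded down and the scraper upright and fully home in its holder, but the hand-in returned no verdict.

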